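# Put four loose articles back into their stock trays

### The arm

A 6-joint arm with a two-finger parallel gripper is mounted at the origin on the work surface. World frame = base frame: x ahead of the robot, y to its left, z up, the work surface at z = 0. Lengths are in m, angles in rad, forces in N, time in s.
With the tool pointing down it reaches from about 0.35 to 0.925 m from the base axis. Payload 6.4 kg.
Tool frame: the origin (TCP) lies between the finger pads; the fingertips stand 25 mm ahead of it and the grasp point (between the pads) lies 6 mm ahead of it; x points along the fingers, z is the direction in which the jaws open and shut, and the axes are right-handed (so a half turn about x gives the same grasp; the last joint's range is limited). The gripper opens to 94 mm and grips with 3 to 60 N. Pads are 16 mm wide; open, the fingers measure 119 mm over their backs; the gripper's body (75 mm by 177 mm) begins 78 mm behind the grasp point.
Start: joints at [1.074, 0.245, 1.558, -0, 1.339, -0.174], TCP at [0.206, 0.616, 0.23] pointing down, gripper open.
Joint ranges: [-3.13, 3.13], [-1.02, 2.26], [0.13, 2.54], [-0.95, 4.09], [0.21, 2.88], [-2.74, 2.74]. Speed limits (rad/s): [2.57, 2.57, 3.14, 3.14, 3.14, 3.14].

### API

Orientations are given as a 3x3 rotation matrix whose columns are the frame's x, y, z axes.
In Python, from cell import r gives the robot as it stands.
- The arm moves only by the shell command python3 -m pendant 'ROWS'. ROWS is JSON, a list of rows, each a list of 3 entries, a list of its own where there are three numbers: the shift along the tool's x, y, z scaled (see below), then the turn, a rotation vector about the tool's x, y, z scaled (see below), then the gripper command: -1 is shut, 1 is fully open, values between are in proportion. In form: [[[dx, dy, dz], [ax, ay, az], grip], ...]. A call has 1 to 20 rows; each row is the pose to reach, as a shift and turn from the pose commanded when the call began, along the tool's axes at that moment; what a row does not reach only later rows make up. The controller multiplies each number of a shift by 0.5 m and each number of a turn by 60 degrees. A row lasts 1/8 s, in which the tool goes at most 62.5 mm and 10.7 degrees, less where a joint would pass 70% of its speed; a pose out of reach is approached as far as the arm can. A call with a number of a shift or a turn outside -1 to 1 is refused whole. A call with a gripper value outside its range is refused whole. The fingers move at their own pace and stop on an object; the grip force is fixed at half the most. Time passes only in rows, so rows that repeat a pose let the fingers close. It gives the time, the measured TCP pose, the force and the opening at its end, in the units of the state.
- r.sense(): the state, without advancing time (a new reading comes with each control period).
- r.snapshot(name): name is "scene" or "top" or "wrist"; returns the picture (420x560x3 uint8, red, green, blue); there is no depth.
- r.calibration(name): a dict with "vfov" (degrees; the focal length in pixels is half the picture's height over the tangent of half this angle, whatever the lens; pixels are square), "cx", "cy" (the principal point, pixels), "dist_coeffs" ([k1, k2, p1, p2, k3] as OpenCV has them; the pictures are not rectified), "R" (3x3) and "t" (3): a world point X has camera coordinates R X + t. Camera axes: x right, y down, z forward; pixel columns grow to the right and rows downward; lengths in m; the calibration is good to about 2 mm. A picture is of the moment at which its call begins: read the wrist's pose just before it. calibration takes no time and is no camera call; for the wrist camera it gives the pose at the moment of the call.
- r.job_done(): hands the job in, once; it reports no verdict.
The state is a dict: "time_s": time; "joint_positions": joint angles; "qd": joint speeds; "effort": joint torques, N m; "tool_pos": TCP position; "eef_rot": TCP orientation; "wrist_force": force on the tool from outside, world axes, zero at the start; "wrist_torque": the same for the moment, N m; "finger_gap": finger opening in m.
Only numpy, scipy, OpenCV 4.12 (cv2) and the standard library are available. Lean on these libraries where they do the work, as an engineer would, in place of code of your own. Each camera call takes 0.05 s, during which the arm holds its last target.

### The job

Put the four loose articles back into stock, in any order: set each one down upright on the floor of the empty compartment of the cardboard tray that already holds one just like it. Do not drop them or knock any of them over, and leave the loose cone, which has no tray here, standing where it is.

Things in the scene. Friction and masses are not known exactly. Their poses are not given: they have to be found in the camera images.
- tub_center (a point): The loose round tub: a round tub of plain kraft board with a paper band and a flat pressed-on lid, 56 mm across and 80 mm tall, about 150 g. Stands upright at the start. Point: its centre, 40 mm above its foot; z up its axis.
- square_center (a point): The loose square battery: a square block of plain kraft board with a paper band, 50 x 50 mm and 80 mm tall, 4 x 4 dark dots on its top; about 200 g. Its x and y axes are square to its side faces. Stands upright at the start. Point: its centre, 40 mm above its foot; z up its axis.
- hex_center (a point): The loose six-sided battery: a six-sided block of plain kraft board with a paper band, 48 mm across the flats (55 mm across the corners) and 80 mm tall, seven dark tube mouths in its top; about 180 g. y passes square through two flats, x through two corners. Stands upright at the start. Point: its centre, 40 mm above its foot; z up its axis.
- tube_center (a point): The loose slim tube: a slim upright tube of plain kraft board with paper bands, 36 mm across and 125 mm tall, the tallest and thinnest article; about 90 g. Stands upright at the start. Point: its centre, 62.5 mm above its foot; z up its axis.
- tub_place (a point): Fixed cardboard tray of two compartments, one filled with a round tub, one empty. Point: centre of the EMPTY one, on its floor, 4 mm above the table; x points level to the filled one, y across, z up. Empty one inside: 74 mm (x) by 74 mm (y), walls 4 mm thick, lip 18 mm above its floor. The fixed round tub stands 82 mm away along x; tray sides there rise to 38 mm, back to 46 mm.
- square_place (a point): Fixed cardboard tray of two compartments, one filled with a square battery, one empty. Point: centre of the EMPTY one, on its floor, 4 mm above the table; x points level to the filled one, y across, z up. Empty one inside: 68 mm (x) by 68 mm (y), walls 4 mm thick, lip 18 mm above its floor. The fixed square battery stands 76 mm away along x; tray sides there rise to 38 mm, back to 46 mm.
- hex_place (a point): Fixed cardboard tray of two compartments, one filled with a six-sided battery, one empty. Point: centre of the EMPTY one, on its floor, 4 mm above the table; x points level to the filled one, y across, z up. Empty one inside: 73 mm (x) by 66 mm (y), walls 4 mm thick, lip 18 mm above its floor. The fixed six-sided battery stands 81 mm away along x; tray sides there rise to 38 mm, back to 46 mm.
- tube_place (a point): Fixed cardboard tray of two compartments, one filled with a slim tube, one empty. Point: centre of the EMPTY one, on its floor, 4 mm above the table; x points level to the filled one, y across, z up. Empty one inside: 54 mm (x) by 54 mm (y), walls 4 mm thick, lip 18 mm above its floor. The fixed slim tube stands 62 mm away along x; tray sides there rise to 38 mm, back to 46 mm.
- cone_center (a point): A loose cone of plain kraft board on a round foot, 62 mm across the foot, tapering to 12 mm at the top, 110 mm tall, 120 g. It stands among the loose articles and has no tray. The point is on its axis half-way up, 55 mm above its foot.
Not all that is in view belongs to the job. What is shaped like the part that bears cone_center but purple is not meant.

How it is judged:
By the outcome, as a careful person would: the job done as asked, in the order asked, and still so for the second after the job is handed in, with the robot touching nothing.
It also fails if it takes over 120 s, if anything falls off the work surface, if the arm or the gripper's body presses on something with over 40 N, if the wrist force passes 120 N, or if a joint passes its speed limit or range.

## Working session

There is one attempt and no reset: what is moved stays moved. The work goes in short steps, Python scripts to look and compute and a shell command to move; the robot and the scene stay as the last step left them, time stands still between calls to the robot, and variables do not carry over. Pictures are saved under pics/ and viewed, and the job is handed in when it is done.

```bash
ls; mkdir -p pics
python3 - <<'E'
from cell import r
import cv2
s=r.sense(); print({k:s[k] for k in ('time_s','tool_pos','eef_rot','finger_gap')})
for n in('scene','top','wrist'):
    c=r.calibration(n); print(n,c)
    cv2.imwrite(f'pics/{n}0.png',r.snapshot(n)[:,:,::-1])
E
```

```text
pics
{'time_s': 0.0, 'tool_pos': array([0.20590791, 0.61594251, 0.229375  ]), 'eef_rot': array([[-8.90991359e-04, -9.48361403e-01,  3.17190567e-01],
       [-1.66844297e-03,  3.17191661e-01,  9.48359988e-01],
       [-9.99998211e-01,  3.15766183e-04, -1.86490194e-03]]), 'finger_gap': 0.09389679839470554}
scene {'vfov': 55.36270550996749, 'cx': 279.47732953043374, 'cy': 208.70403780147663, 'dist_coeffs': array([0.02339526, 0.        , 0.        , 0.        , 0.        ]), 'R': array([[-0.76633044,  0.64242989,  0.00463666],
       [ 0.45190174,  0.54415839, -0.70687797],
       [-0.45664261, -0.53960679, -0.70732032]]), 't': array([ 0.36700967, -0.16003945,  1.07277472])}
top {'vfov': 45.08028647920184, 'cx': 283.40507530336174, 'cy': 205.04705046796286, 'dist_coeffs': array([0.06492147, 0.        , 0.        , 0.        , 0.        ]), 'R': array([[-0.013195  , -0.99975419,  0.01781707],
       [-0.98788927,  0.01027929, -0.15481965],
       [ 0.15459844, -0.01964413, -0.98778208]]), 't': array([-0.0144292 ,  0.50030902,  1.16050007])}
wrist {'vfov': 62.61573728788457, 'cx': 276.8173932622813, 'cy': 207.09092253494038, 'dist_coeffs': array([-0.01784591,  0.        ,  0.        ,  0.        ,  0.        ]), 'R': array([[ 3.17487059e-01,  9.48262287e-01, -7.75802574e-04],
       [ 9.08455804e-01, -3.03924718e-01,  2.86945671e-01],
       [ 2.71863973e-01, -9.18063194e-02, -9.57946543e-01]]), 't': array([-0.64925882, -0.02963449,  0.39229534])}
```

View pics/scene0.png

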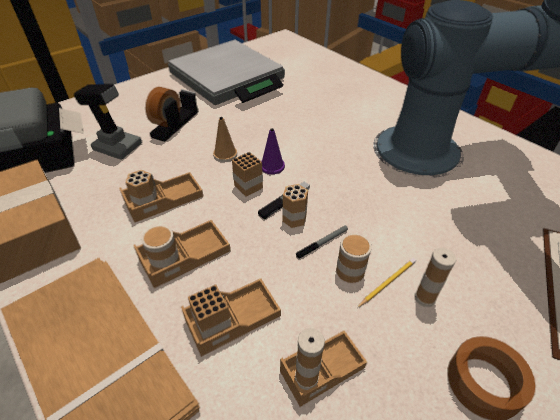

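View pics/top0.png

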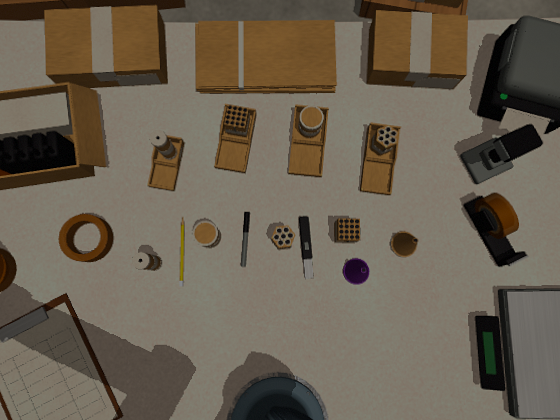

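View pics/wrist0.png

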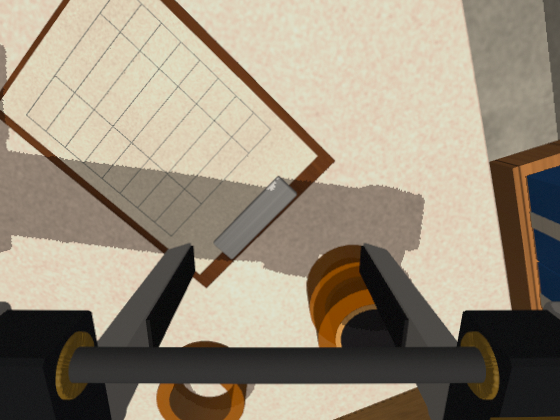

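Run:
```python
import cv2
im=cv2.imread('pics/top0.png')
def crop(x0,y0,x1,y1,s,n):
    c=cv2.resize(im[y0:y1,x0:x1],None,fx=s,fy=s,interpolation=cv2.INTER_CUBIC)
    for x in range((x0+9)//10*10,x1,10): cv2.putText(c,str(x),((x-x0)*s,8),0,.3,(0,0,255),1);cv2.line(c,((x-x0)*s,10),((x-x0)*s,16),(0,0,255),1)
    for y in range((y0+9)//10*10,y1,10): cv2.putText(c,str(y),(0,(y-y0)*s),0,.3,(0,0,255),1)
    cv2.imwrite(n,c)
crop(140,98,270,198,6,'pics/c1.png')
crop(280,98,410,198,6,'pics/c2.png')
crop(125,205,255,285,6,'pics/c3.png')
crop(260,205,420,285,5,'pics/c4.png')
```

```text
(no output)
```

View pics/c1.png

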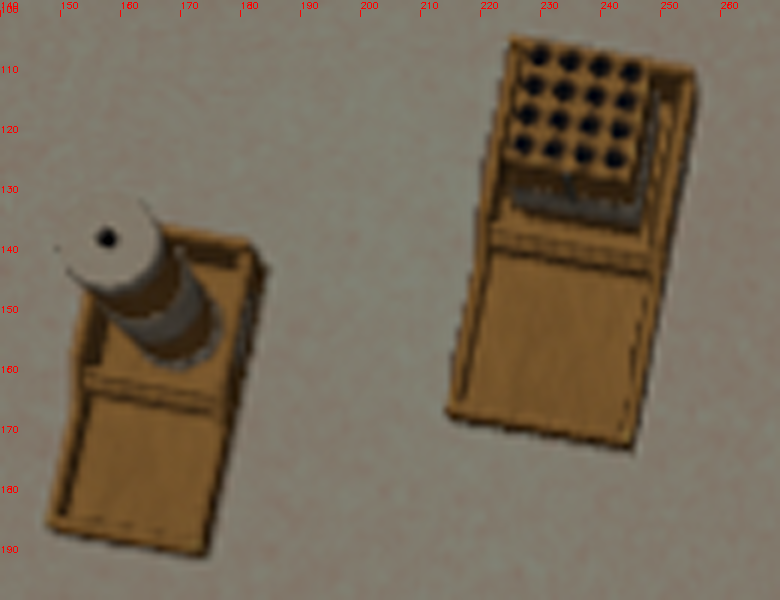

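View pics/c2.png

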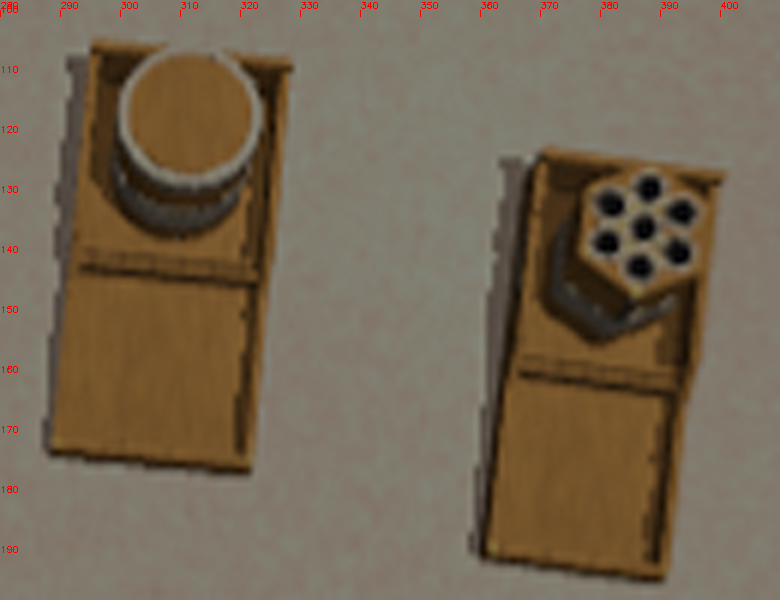

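View pics/c3.png

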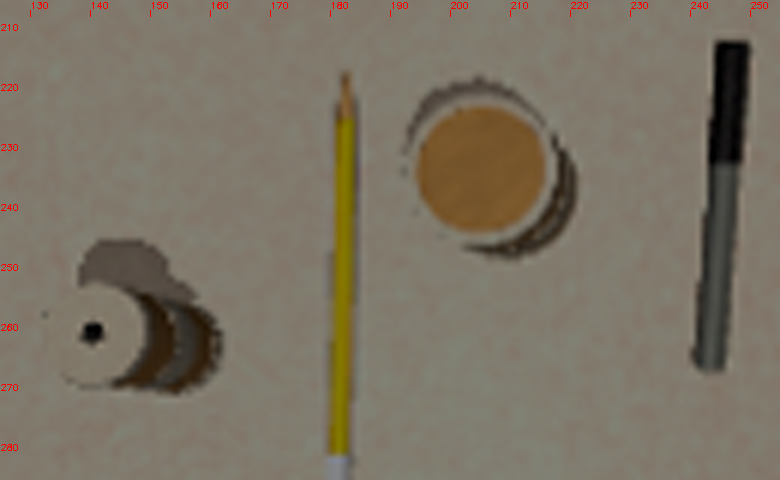

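View pics/c4.png

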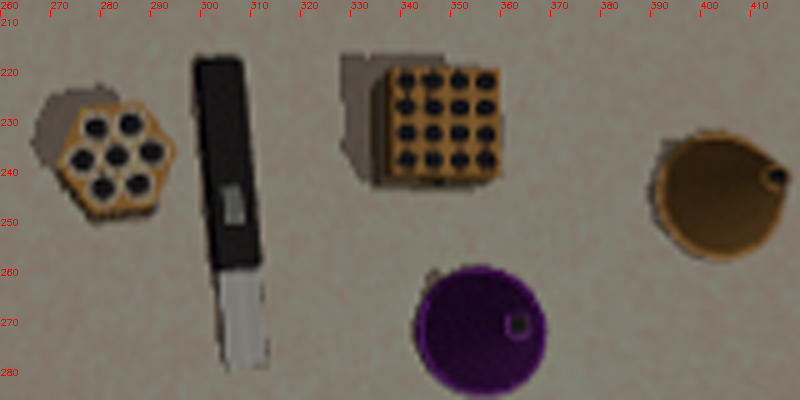

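```bash
cat > h.py <<'E'
import numpy as np, cv2
def K(c,h=420):
    f=h/2/np.tan(np.radians(c['vfov']/2)); return np.array([[f,0,c['cx']],[0,f,c['cy']],[0,0,1.]])
def cast(c,uv,z):
    p=cv2.undistortPoints(np.array(uv,float).reshape(-1,1,2),K(c),c['dist_coeffs'])[:,0]
    d=np.c_[p,np.ones(len(p))]@c['R']; o=-c['R'].T@c['t']
    return o+d*((z-o[2])/d[:,2])[:,None]
def proj(c,X):
    rv=cv2.Rodrigues(c['R'])[0]
    return cv2.projectPoints(np.array(X,float).reshape(-1,1,3),rv,c['t'],K(c),c['dist_coeffs'])[0][:,0]
def blobs(im,box,thr,amin,amax):
    x0,y0,x1,y1=box; g=cv2.cvtColor(im[y0:y1,x0:x1],cv2.COLOR_BGR2GRAY)
    n,l,s,c=cv2.connectedComponentsWithStats((g<thr).astype(np.uint8))
    return [(c[i]+[x0,y0],s[i,4]) for i in range(1,n) if amin<=s[i,4]<=amax]
E
python3 - <<'E'
from h import *
from cell import r
np.set_printoptions(precision=4,suppress=True)
im=cv2.imread('pics/top0.png'); c=r.calibration('top')
print('cam',-c['R'].T@c['t'])
def dots(n,box,z,thr=60):
    b=blobs(im,box,thr,4,40); p=np.array([x[0] for x in b]); 
    w=cast(c,p,z); print(n,len(b),[x[1] for x in b],'mean',w.mean(0),'px',p.mean(0)); return w
a=dots('tube',(135,255,146,268),.125);b=dots('tubeF',(153,133,163,143),.129)
a=dots('sq',(335,218,362,242),.08); print(a)
a=dots('sqF',(224,104,250,127),.084);print(a)
a=dots('hex',(270,225,296,248),.08);print(a)
a=dots('hexF',(376,125,398,147),.084);print(a)
for n,box,z in (('tub',(185,215,225,250),.08),('tubF',(300,106,325,130),.084)):
    x0,y0,x1,y1=box; hsv=cv2.cvtColor(im[y0:y1,x0:x1],cv2.COLOR_BGR2HSV)
    m=((hsv[...,1]>90)&(hsv[...,2]>110)).astype(np.uint8); k=cv2.findContours(m,0,1)[0]; k=max(k,key=cv2.contourArea)
    e=cv2.minEnclosingCircle(k); M=cv2.moments(k); p=[M['m10']/M['m00']+x0,M['m01']/M['m00']+y0]; print(n,p,e[1],cast(c,[p],z))
fc={'tube':[(148,186),(174.5,190.7)],'square':[(214.5,167.2),(245.3,173)],'tub':[(288,173.5),(321.7,176.7)],'hex':[(360.2,191.3),(390.7,194.7)]}
for n,p in fc.items():
  for z in(.022,0): 
    w=cast(c,p,z); d=w[1]-w[0]; print(n,z,w,np.hypot(*d[:2]),np.degrees(np.arctan2(d[1],d[0]))+90)
E
```

```text
cam [0.3146 0.0032 1.224 ]
tube 1 [np.int32(9)] mean [0.3709 0.2897 0.125 ] px [140. 260.]
tubeF 1 [np.int32(7)] mean [0.6416 0.259  0.129 ] px [157.2857 137.    ]
sq 8 [np.int32(28), np.int32(14), np.int32(14), np.int32(12), np.int32(11), np.int32(12), np.int32(14), np.int32(28)] mean [ 0.4423 -0.1752  0.08  ] px [352.09   226.6498]
[[ 0.4506 -0.1618  0.08  ]
 [ 0.4559 -0.1744  0.08  ]
 [ 0.4558 -0.1858  0.08  ]
 [ 0.4438 -0.1739  0.08  ]
 [ 0.4435 -0.1856  0.08  ]
 [ 0.4319 -0.1618  0.08  ]
 [ 0.4317 -0.1735  0.08  ]
 [ 0.4253 -0.1851  0.08  ]]
sqF 7 [np.int32(12), np.int32(13), np.int32(13), np.int32(13), np.int32(13), np.int32(13), np.int32(29)] mean [0.7079 0.0904 0.084 ] px [235.1972 114.6763]
[[0.7247 0.0916 0.084 ]
 [0.7226 0.08   0.084 ]
 [0.7129 0.0941 0.084 ]
 [0.7105 0.0824 0.084 ]
 [0.7008 0.0964 0.084 ]
 [0.6989 0.0844 0.084 ]
 [0.6851 0.1037 0.084 ]]
hex 9 [np.int32(15), np.int32(14), np.int32(14), np.int32(16), np.int32(15), np.int32(18), np.int32(15), np.int32(16), np.int32(7)] mean [ 0.4186 -0.0162  0.08  ] px [282.3635 237.8228]
[[ 0.4377 -0.0238  0.08  ]
 [ 0.4358
[... 1005 characters left out ...]
be 0 [[0.5567 0.3087 0.    ]
 [0.5445 0.2445 0.    ]] 0.06537201386370148 -10.78912954805017
square 0.022 [[0.5974 0.1451 0.022 ]
 [0.5824 0.0707 0.022 ]] 0.07594212713348569 -11.380991646231564
square 0 [[0.6025 0.1477 0.    ]
 [0.5873 0.0719 0.    ]] 0.07733204133950408 -11.380991646231493
tub 0.022 [[ 0.5802 -0.0329  0.022 ]
 [ 0.5715 -0.1146  0.022 ]] 0.08220097746268695 -6.092729478022974
tub 0 [[ 0.5851 -0.0335  0.    ]
 [ 0.5762 -0.1168  0.    ]] 0.08370544291074009 -6.09272947802296
hex 0.022 [[ 0.5345 -0.2068  0.022 ]
 [ 0.5254 -0.2801  0.022 ]] 0.07386550967136733 -7.092268280493087
hex 0 [[ 0.5385 -0.2107  0.    ]
 [ 0.5292 -0.2853  0.    ]] 0.07521741703954735 -7.0922682804931725
```

```bash
cat >> h.py <<'E'
def plan(s,x,y,z,th):
    from scipy.spatial.transform import Rotation as Ro
    t=np.radians(th); Rt=np.array([[0,-np.sin(t),np.cos(t)],[0,np.cos(t),np.sin(t)],[-1,0,0]])
    R=s['eef_rot']; d=R.T@(np.array([x,y,z])-s['tool_pos'])
    rv=Ro.from_matrix(R.T@Rt).as_rotvec(degrees=True)
    print('shift',np.round(d/.5,4),'turn',np.round(rv/60,4),'rows>=',max(np.linalg.norm(d)/.0625,np.linalg.norm(rv)/10.7).round(1))
def st():
    from cell import r
    s=r.sense(); R=s['eef_rot']; print('t',round(s['time_s'],2),'pos',np.round(s['tool_pos'],4),'th',round(np.degrees(np.arctan2(R[1,2],R[0,2])),2),'F',np.round(s['wrist_force'],1),'gap',round(s['finger_gap'],4)); return s
E
python3 - <<'E'
from h import *
s=st(); plan(s,.40,.159,.28,84)
E
```

```text
t 0.15 pos [0.206  0.6161 0.2296] th 71.5 F [ 0.3 -0.1 -0.4] gap 0.0937
shift [-0.0998 -0.6579 -0.744 ] turn [-0.2083 -0.0013 -0.0004] rows>= 8.0
```

```bash
python3 -m pendant '[[[-0.1,-0.658,-0.744],[-0.208,-0.001,0],1],[[-0.1,-0.658,-0.744],[-0.208,-0.001,0],1],[[-0.1,-0.658,-0.744],[-0.208,-0.001,0],1],[[-0.1,-0.658,-0.744],[-0.208,-0.001,0],1],[[-0.1,-0.658,-0.744],[-0.208,-0.001,0],1],[[-0.1,-0.658,-0.744],[-0.208,-0.001,0],1],[[-0.1,-0.658,-0.744],[-0.208,-0.001,0],1],[[-0.1,-0.658,-0.744],[-0.208,-0.001,0],1],[[-0.1,-0.658,-0.744],[-0.208,-0.001,0],1],[[-0.1,-0.658,-0.744],[-0.208,-0.001,0],1],[[-0.1,-0.658,-0.744],[-0.208,-0.001,0],1]]'
python3 - <<'E'
from h import *
from cell import r
np.set_printoptions(precision=4,suppress=True)
s=st(); c=r.calibration('wrist'); print('cam',-c['R'].T@c['t'])
im=r.snapshot('wrist')[:,:,::-1].copy(); cv2.imwrite('pics/w1.png',im)
print(proj(c,[(.432,.159,.08),(.371,.29,.125),(.4235,-.0172,.08)]))
print(proj(c,[(.6212,-.079,.004),(.632,.1025,.004),(.574,-.253,.004),(.581,.2707,.004)]))
plan(s,.432,.159,.068,84)
E
```

```text
time_s: 1.52
tool_pos: [0.3995, 0.1606, 0.2801]
eef_rot: [[-0.001, -0.995, 0.102], [0.001, 0.102, 0.995], [-1.0, 0.001, 0.001]]
wrist_force: [0.2, 0.3, 0.6]
finger_gap: 0.0942
t 1.52 pos [0.3995 0.1606 0.2801] th 84.14 F [0.2 0.3 0.6] gap 0.0942
cam [0.316  0.1688 0.4344]
[[278.1856 216.2372]
 [416.8143 153.2932]
 [116.7672 224.6561]]
[[130.337  337.185 ]
 [253.3366 332.913 ]
 [  7.0386 319.4412]
 [367.4912 291.6158]]
shift [ 0.4241 -0.0652  0.003 ] turn [ 0.0023  0.001  -0.0006] rows>= 3.4
```

View pics/w1.png

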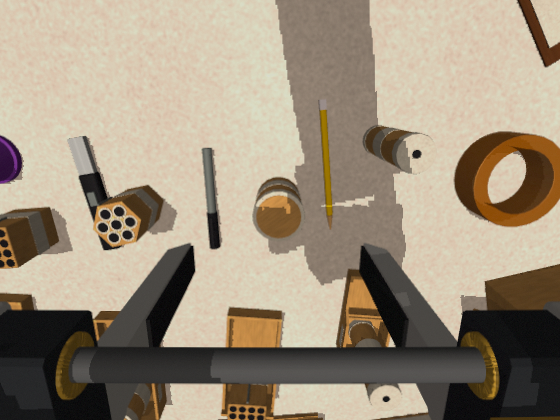

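```bash
python3 -m pendant '[[[0.1,-0.065,0.003],[0.002,0.001,0],1],[[0.2,-0.065,0.003],[0.002,0.001,0],1],[[0.3,-0.065,0.003],[0.002,0.001,0],1],[[0.38,-0.065,0.003],[0.002,0.001,0],1],[[0.424,-0.065,0.003],[0.002,0.001,0],1],[[0.424,-0.065,0.003],[0.002,0.001,0],1],[[0.424,-0.065,0.003],[0.002,0.001,0],-1],[[0.424,-0.065,0.003],[0.002,0.001,0],-1],[[0.424,-0.065,0.003],[0.002,0.001,0],-1],[[0.424,-0.065,0.003],[0.002,0.001,0],-1],[[0.424,-0.065,0.003],[0.002,0.001,0],-1],[[0.424,-0.065,0.003],[0.002,0.001,0],-1]]'
python3 - <<'E'
from h import *
s=st(); plan(s,.432,.159,.2,84);plan(s,.6212,-.079,.2,84);plan(s,.6212,-.079,.0725,84)
E
```

```text
time_s: 3.08
tool_pos: [0.4332, 0.1578, 0.069]
eef_rot: [[0.001, -0.994, 0.107], [0.0, 0.107, 0.994], [-1.0, -0.001, 0.001]]
wrist_force: [-1.3, 2.0, 3.3]
finger_gap: 0.0556
t 3.08 pos [0.4332 0.1578 0.069 ] th 83.85 F [-1.3  2.   3.3] gap 0.0556
shift [-0.2621  0.0023  0.0023] turn [-0.0024  0.0005  0.0009] rows>= 2.1
shift [-0.2619 -0.4249 -0.4304] turn [-0.0024  0.0005  0.0009] rows>= 5.3
shift [-0.0069 -0.4246 -0.4305] turn [-0.0024  0.0005  0.0009] rows>= 4.8
```

```bash
python3 -m pendant '[[[-0.13,0,0],[0,0,0],-1],[[-0.262,0,0],[0,0,0],-1],[[-0.262,-0.1,-0.1],[0,0,0],-1],[[-0.262,-0.2,-0.2],[0,0,0],-1],[[-0.262,-0.3,-0.3],[0,0,0],-1],[[-0.262,-0.39,-0.39],[0,0,0],-1],[[-0.262,-0.425,-0.43],[0,0,0],-1],[[-0.2,-0.425,-0.43],[0,0,0],-1],[[-0.12,-0.425,-0.43],[0,0,0],-1],[[-0.12,-0.425,-0.43],[0,0,0],-1]]'
python3 - <<'E'
from h import *
from cell import r
s=st(); plan(s,.6212,-.079,.0735,84)
for n in('scene','wrist'): cv2.imwrite(f'pics/{n}2.png',r.snapshot(n)[:,:,::-1])
E
```

```text
time_s: 4.32
tool_pos: [0.6176, -0.0782, 0.1236]
eef_rot: [[-0.01, -0.994, 0.107], [0.003, 0.107, 0.994], [-1.0, 0.01, 0.002]]
wrist_force: [-0.7, 0.1, -2.2]
finger_gap: 0.0556
t 4.33 pos [ 0.6176 -0.0782  0.1236] th 83.85 F [-0.7  0.1 -2.2] gap 0.0556
shift [ 0.1002 -0.0083 -0.001 ] turn [-0.0025  0.0016 -0.0093] rows>= 0.8
```

View pics/scene2.png

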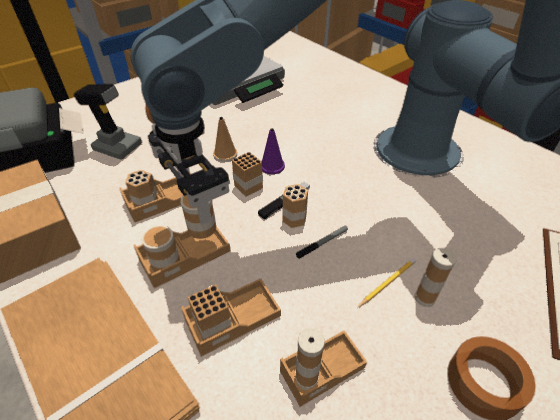

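View pics/wrist2.png

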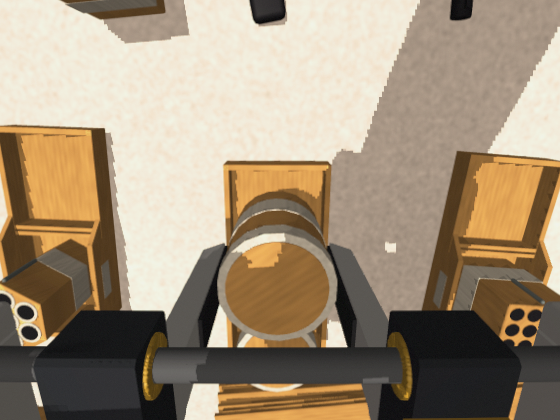

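```bash
python3 -m pendant '[[[0.03,-0.008,0],[0,0.002,-0.009],-1],[[0.06,-0.008,0],[0,0.002,-0.009],-1],[[0.085,-0.008,0],[0,0.002,-0.009],-1],[[0.1,-0.008,0],[0,0.002,-0.009],-1],[[0.1,-0.008,0],[0,0.002,-0.009],-1],[[0.1,-0.008,0],[0,0.002,-0.009],-1]]'
python3 - <<'E'
from h import *
s=st(); plan(s,.6212,-.079,.2,84);plan(s,.6212,-.079,.0735,84)
E
```

```text
time_s: 5.18
tool_pos: [0.6254, -0.0794, 0.0789]
eef_rot: [[0.01, -0.994, 0.107], [-0.003, 0.107, 0.994], [-1.0, -0.01, -0.002]]
wrist_force: [0.2, 0.1, -2.7]
finger_gap: 0.0555
t 5.17 pos [ 0.6254 -0.0794  0.0789] th 83.86 F [ 0.2  0.1 -2.7] gap 0.0555
shift [-0.2422  0.0059 -0.0006] turn [-0.0023 -0.0022  0.0099] rows>= 1.9
shift [0.0108 0.0085 0.    ] turn [-0.0023 -0.0022  0.0099] rows>= 0.1
```

```bash
python3 -m pendant '[[[0.005,0.008,0],[0,-0.002,0.009],-1],[[0.009,0.008,0],[0,-0.002,0.009],-1],[[0.009,0.008,0],[0,-0.002,0.009],-1],[[0.009,0.008,0],[0,-0.002,0.009],-1]]'
python3 - <<'E'
from h import *
s=st(); plan(s,.6212,-.079,.0735,84)
E
```

```text
time_s: 5.68
tool_pos: [0.6211, -0.0789, 0.074]
eef_rot: [[0.0, -0.994, 0.107], [-0.0, 0.107, 0.994], [-1.0, -0.0, -0.0]]
wrist_force: [-0.6, -0.4, -0.9]
finger_gap: 0.0562
t 5.67 pos [ 0.6211 -0.0789  0.074 ] th 83.86 F [-0.6 -0.4 -0.9] gap 0.0562
shift [ 0.001  -0.0002 -0.0002] turn [-0.0023 -0.      0.0002] rows>= 0.0
```

```bash
python3 -m pendant '[[[0.002,0,0],[0,0,0],-1],[[0.002,0,0],[0,0,0],-1],[[0.002,0,0],[0,0,0],1],[[0.002,0,0],[0,0,0],1],[[0.002,0,0],[0,0,0],1],[[0.002,0,0],[0,0,0],1],[[-0.1,0,0],[0,0,0],1],[[-0.2,0,0],[0,0,0],1],[[-0.32,0,0],[0,0,0],1],[[-0.32,0,0],[0,0,0],1],[[-0.32,0,0],[0,0,0],1]]'
python3 - <<'E'
from h import *
from cell import r
s=st(); plan(s,.4235,-.0172,.2,66); plan(s,.4235,-.0172,.068,66)
cv2.imwrite('pics/scene3.png',r.snapshot('scene')[:,:,::-1]);cv2.imwrite('pics/wrist3.png',r.snapshot('wrist')[:,:,::-1])
E
```

```text
time_s: 7.05
tool_pos: [0.6207, -0.0788, 0.2333]
eef_rot: [[-0.001, -0.994, 0.107], [0.0, 0.107, 0.994], [-1.0, 0.001, 0.0]]
wrist_force: [-0.8, 0.4, -0.7]
finger_gap: 0.0939
t 7.05 pos [ 0.6207 -0.0788  0.2333] th 83.86 F [-0.8  0.4 -0.7] gap 0.0939
shift [0.0669 0.4052 0.0803] turn [ 2.977e-01  1.000e-04 -7.000e-04] rows>= 3.3
shift [0.3309 0.405  0.0802] turn [ 2.977e-01  1.000e-04 -7.000e-04] rows>= 4.2
```

View pics/wrist3.png

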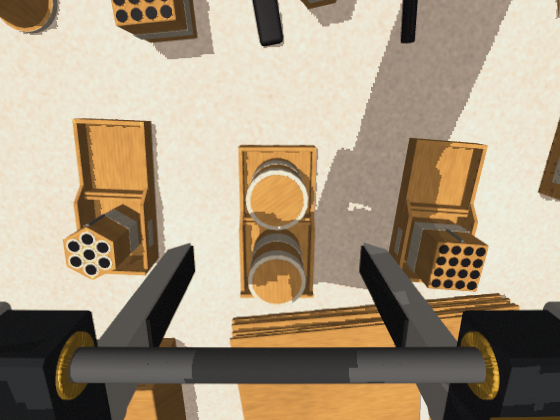

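```bash
python3 -m pendant '[[[0,0.1,0.02],[0.07,0,0],1],[[0,0.2,0.04],[0.15,0,0],1],[[0,0.3,0.06],[0.23,0,0],1],[[0,0.405,0.08],[0.298,0,0],1],[[0,0.405,0.08],[0.298,0,0],1],[[0,0.405,0.08],[0.298,0,0],1],[[0,0.405,0.08],[0.298,0,0],1]]'
python3 - <<'E'
from h import *
from cell import r
np.set_printoptions(precision=4,suppress=True)
s=st();  plan(s,.4235,-.0172,.068,66); c=r.calibration('wrist')
im=r.snapshot('wrist')[:,:,::-1].copy();cv2.imwrite('pics/wrist4.png',im)
print(proj(c,[(.4235,-.0172,.08)]))
p=np.array([b[0] for b in blobs(im,(215,190,340,290),70,60,400)]);print(p,cast(c,p,.08))
E
```

```text
time_s: 8.02
tool_pos: [0.4248, -0.0179, 0.2337]
eef_rot: [[-0.001, -0.913, 0.407], [0.0, 0.407, 0.913], [-1.0, 0.001, -0.0]]
wrist_force: [-0.4, -0.1, 1.4]
finger_gap: 0.094
t 8.03 pos [ 0.4248 -0.0179  0.2337] th 65.98 F [-0.4 -0.1  1.4] gap 0.094
shift [0.3315 0.0027 0.0003] turn [-0.0004 -0.0001 -0.0006] rows>= 2.7
[[276.8381 196.9753]]
[[276.0208 196.9479]
 [261.4444 204.9899]
 [290.9381 205.0928]
 [276.1458 213.1979]] [[ 0.4232 -0.0179  0.08  ]
 [ 0.4247 -0.0334  0.08  ]
 [ 0.436  -0.0084  0.08  ]
 [ 0.4376 -0.0242  0.08  ]]
```

View pics/wrist4.png

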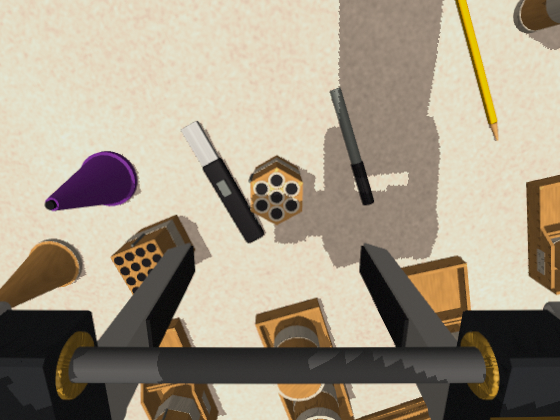

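```bash
python3 -m pendant '[[[0.1,0.002,-0.001],[0,0,0],1],[[0.2,0.002,-0.001],[0,0,0],1],[[0.29,0.002,-0.001],[0,0,0],1],[[0.33,0.002,-0.001],[0,0,0],1],[[0.33,0.002,-0.001],[0,0,0],1],[[0.33,0.002,-0.001],[0,0,0],1],[[0.33,0.002,-0.001],[0,0,0],-1],[[0.33,0.002,-0.001],[0,0,0],-1],[[0.33,0.002,-0.001],[0,0,0],-1],[[0.33,0.002,-0.001],[0,0,0],-1],[[0.33,0.002,-0.001],[0,0,0],-1],[[0.33,0.002,-0.001],[0,0,0],-1]]'
python3 - <<'E'
from h import *
s=st(); plan(s,.574,-.253,.2,83);plan(s,.574,-.253,.0725,83)
E
```

```text
time_s: 9.57
tool_pos: [0.4229, -0.0176, 0.069]
eef_rot: [[0.0, -0.913, 0.407], [-0.0, 0.407, 0.913], [-1.0, -0.0, 0.0]]
wrist_force: [0.6, -0.1, 1.5]
finger_gap: 0.0476
t 9.57 pos [ 0.4229 -0.0176  0.069 ] th 65.98 F [ 0.6 -0.1  1.5] gap 0.0476
shift [-0.262  -0.4677 -0.3071] turn [-2.836e-01 -0.000e+00  1.000e-04] rows>= 4.9
shift [-0.007  -0.4677 -0.3071] turn [-2.836e-01 -0.000e+00  1.000e-04] rows>= 4.5
```

```bash
python3 -m pendant '[[[-0.13,0,0],[0,0,0],-1],[[-0.262,0,0],[0,0,0],-1],[[-0.262,-0.1,-0.065],[-0.07,0,0],-1],[[-0.262,-0.2,-0.13],[-0.14,0,0],-1],[[-0.262,-0.3,-0.2],[-0.2,0,0],-1],[[-0.262,-0.4,-0.27],[-0.26,0,0],-1],[[-0.262,-0.468,-0.307],[-0.284,0,0],-1],[[-0.262,-0.468,-0.307],[-0.284,0,0],-1],[[-0.2,-0.468,-0.307],[-0.284,0,0],-1],[[-0.12,-0.468,-0.307],[-0.284,0,0],-1],[[-0.12,-0.468,-0.307],[-0.284,0,0],-1],[[-0.12,-0.468,-0.307],[-0.284,0,0],-1],[[-0.12,-0.468,-0.307],[-0.284,0,0],-1]]'
python3 - <<'E'
from h import *
from cell import r
s=st(); plan(s,.574,-.253,.0735,83)
for n in('scene','wrist'): cv2.imwrite(f'pics/{n}5.png',r.snapshot(n)[:,:,::-1])
E
```

```text
time_s: 11.2
tool_pos: [0.5752, -0.2534, 0.1313]
eef_rot: [[0.003, -0.993, 0.121], [-0.002, 0.121, 0.993], [-1.0, -0.003, -0.002]]
wrist_force: [-0.2, -0.6, -1.2]
finger_gap: 0.048
t 11.2 pos [ 0.5752 -0.2534  0.1313] th 83.04 F [-0.2 -0.6 -1.2] gap 0.048
shift [0.1157 0.0029 0.0007] turn [ 0.0007 -0.0016  0.0032] rows>= 0.9
```

View pics/wrist5.png

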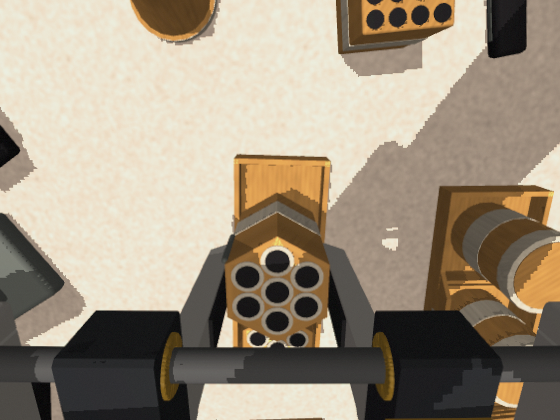

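View pics/scene5.png

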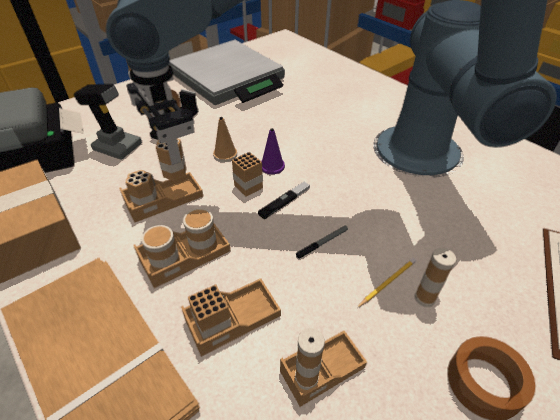

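Run:
```python
from h import *
from cell import r
np.set_printoptions(precision=4,suppress=True)
c=r.calibration('wrist')
im=cv2.imread('pics/wrist5.png')[145:250,220:350]; cv2.imwrite('pics/c5.png',cv2.resize(im,None,fx=6,fy=6,interpolation=cv2.INTER_CUBIC))
for z in(.022,0):print(cast(c,[(234,157),(330,160)],z))
X=[]
t=np.radians(-7.1);ex=np.array([np.cos(t),np.sin(t)]);ey=np.array([-ex[1],ex[0]])
for a,b in((-.0405,.037),(-.0405,-.037)): X.append([*(np.array([.574,-.253])+a*ex+b*ey),.022])
print(proj(c,X))
```

```text
[[ 0.5266 -0.2805  0.022 ]
 [ 0.5378 -0.208   0.022 ]]
[[ 0.5296 -0.2836  0.    ]
 [ 0.5417 -0.2051  0.    ]]
[[325.8323 161.2549]
 [229.1153 161.0542]]
```

View pics/c5.png

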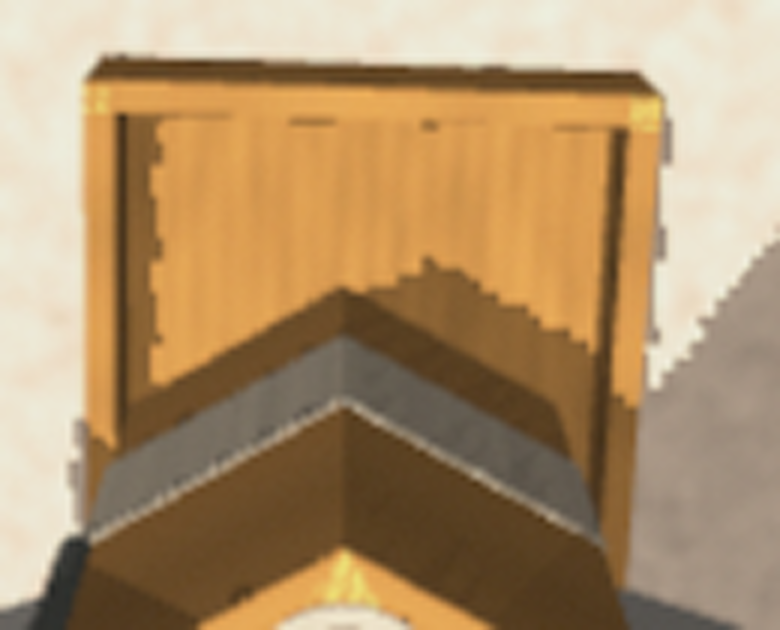

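```bash
python3 -m pendant '[[[0.03,0.002,0.005],[0,0,0],-1],[[0.06,0.002,0.005],[0,0,0],-1],[[0.085,0.002,0.005],[0,0,0],-1],[[0.105,0.002,0.005],[0,0,0],-1],[[0.113,0.002,0.005],[0,0,0],-1],[[0.113,0.002,0.005],[0,0,0],-1],[[0.113,0.002,0.005],[0,0,0],-1],[[0.113,0.002,0.005],[0,0,0],-1]]'
python3 - <<'E'
from h import *
s=st()
E
```

```text
time_s: 12.3
tool_pos: [0.5736, -0.2505, 0.073]
eef_rot: [[0.0, -0.993, 0.121], [-0.0, 0.121, 0.993], [-1.0, -0.0, -0.0]]
wrist_force: [-2.4, 1.6, 5.1]
finger_gap: 0.0476
t 12.3 pos [ 0.5736 -0.2505  0.073 ] th 83.03 F [-2.4  1.6  5.1] gap 0.0476
```

```bash
python3 -m pendant '[[[0,0,0],[0,0,0],1],[[0,0,0],[0,0,0],1],[[0,0,0],[0,0,0],1],[[0,0,0],[0,0,0],1],[[-0.1,0,0],[0,0,0],1],[[-0.2,0,0],[0,0,0],1],[[-0.3,0,0],[0,0,0],1],[[-0.3,0,0],[0,0,0],1],[[-0.3,0,0],[0,0,0],1]]'
python3 - <<'E'
from h import *
from cell import r
s=st(); plan(s,.444,-.173,s['tool_pos'][2],89)
cv2.imwrite('pics/wrist6.png',r.snapshot('wrist')[:,:,::-1])
im=r.snapshot('top')[:,:,::-1]
cv2.imwrite('pics/top6.png',im)
E
```

```text
time_s: 13.42
tool_pos: [0.5731, -0.2501, 0.2216]
eef_rot: [[-0.001, -0.993, 0.121], [0.001, 0.121, 0.993], [-1.0, 0.001, 0.0]]
wrist_force: [-0.3, 0.9, 0.0]
finger_gap: 0.0939
t 13.43 pos [ 0.5731 -0.2501  0.2216] th 83.03 F [-0.3  0.9  0. ] gap 0.0939
shift [0.0003 0.2749 0.1217] turn [-0.0995  0.0005 -0.0008] rows>= 2.4
```

View pics/wrist6.png

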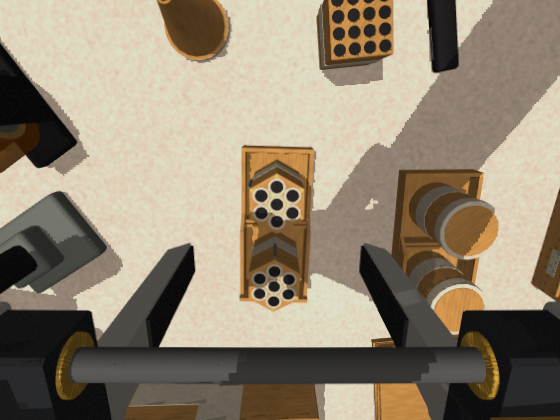

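```bash
python3 -m pendant '[[[0,0.1,0.04],[-0.04,0,0],1],[[0,0.2,0.09],[-0.08,0,0],1],[[0,0.275,0.122],[-0.1,0,0],1],[[0,0.275,0.122],[-0.1,0,0],1],[[0,0.275,0.122],[-0.1,0,0],1],[[0,0.275,0.122],[-0.1,0,0],1]]'
python3 - <<'E'
from h import *
from cell import r
np.set_printoptions(precision=4,suppress=True)
s=st(); c=r.calibration('wrist')
im=r.snapshot('wrist')[:,:,::-1].copy();cv2.imwrite('pics/wrist7.png',im)
p0=proj(c,[(.444,-.173,.08)])[0];print(p0); x,y=p0.astype(int)
p=np.array([b[0] for b in blobs(im,(x-50,y-45,x+50,y+45),70,30,400)]);w=cast(c,p,.08);print(len(p),w,w.mean(0), cv2.minAreaRect(w[:,:2].astype(np.float32)))
E
```

```text
time_s: 14.28
tool_pos: [0.4451, -0.1737, 0.2223]
eef_rot: [[-0.0, -1.0, 0.017], [0.0, 0.017, 1.0], [-1.0, 0.0, 0.0]]
wrist_force: [-0.2, 0.7, -0.0]
finger_gap: 0.0943
t 14.28 pos [ 0.4451 -0.1737  0.2223] th 89.01 F [-0.2  0.7 -0. ] gap 0.0943
[277.5757 200.5504]
16 [[ 0.4191 -0.185   0.08  ]
 [ 0.4194 -0.173   0.08  ]
 [ 0.4198 -0.161   0.08  ]
 [ 0.42   -0.149   0.08  ]
 [ 0.431  -0.1854  0.08  ]
 [ 0.4315 -0.1732  0.08  ]
 [ 0.4318 -0.1614  0.08  ]
 [ 0.432  -0.1493  0.08  ]
 [ 0.4433 -0.1856  0.08  ]
 [ 0.4436 -0.1735  0.08  ]
 [ 0.4437 -0.1616  0.08  ]
 [ 0.444  -0.1495  0.08  ]
 [ 0.4554 -0.1859  0.08  ]
 [ 0.4555 -0.174   0.08  ]
 [ 0.4558 -0.162   0.08  ]
 [ 0.456  -0.15    0.08  ]] [ 0.4376 -0.1675  0.08  ] ((0.4376320540904999, -0.1674620807170868), (0.0361284576356411, 0.036335986107587814), 88.80965423583984)
```

View pics/wrist7.png

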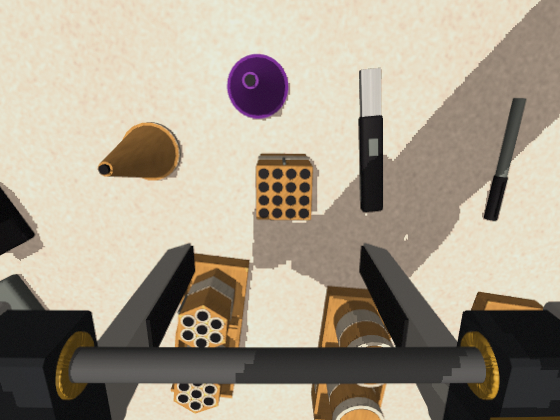

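Run:
```python
from h import *
s=st(); plan(s,.4376,-.1675,.068,88.7)
```

```text
t 14.32 pos [ 0.4451 -0.1737  0.2223] th 89.01 F [0.7 0.8 0.3] gap 0.0941
shift [0.3086 0.0151 0.0121] turn [ 0.0052  0.0002 -0.0002] rows>= 2.5
```

```bash
python3 -m pendant '[[[0.1,0.015,0.012],[0.005,0,0],1],[[0.2,0.015,0.012],[0.005,0,0],1],[[0.27,0.015,0.012],[0.005,0,0],1],[[0.308,0.015,0.012],[0.005,0,0],1],[[0.308,0.015,0.012],[0.005,0,0],1],[[0.308,0.015,0.012],[0.005,0,0],1],[[0.308,0.015,0.012],[0.005,0,0],-1],[[0.308,0.015,0.012],[0.005,0,0],-1],[[0.308,0.015,0.012],[0.005,0,0],-1],[[0.308,0.015,0.012],[0.005,0,0],-1],[[0.308,0.015,0.012],[0.005,0,0],-1],[[0.308,0.015,0.012],[0.005,0,0],-1]]'
python3 - <<'E'
from h import *
s=st(); plan(s,.6322,.1023,.2,78.7)
E
```

```text
time_s: 15.82
tool_pos: [0.4371, -0.1671, 0.0685]
eef_rot: [[0.0, -1.0, 0.022], [-0.0, 0.022, 1.0], [-1.0, -0.0, -0.0]]
wrist_force: [0.6, -0.1, 0.7]
finger_gap: 0.0497
t 15.82 pos [ 0.4371 -0.1671  0.0685] th 88.73 F [ 0.6 -0.1  0.7] gap 0.0497
shift [-0.263  -0.3783  0.5473] turn [ 0.1671 -0.0002  0.0003] rows>= 5.7
```

```bash
python3 -m pendant '[[[-0.13,0,0],[0,0,0],-1],[[-0.263,0,0],[0,0,0],-1],[[-0.263,0,0],[0,0,0],-1],[[-0.263,-0.06,0.09],[0.03,0,0],-1],[[-0.263,-0.12,0.18],[0.06,0,0],-1],[[-0.263,-0.18,0.27],[0.09,0,0],-1],[[-0.263,-0.24,0.36],[0.12,0,0],-1],[[-0.263,-0.3,0.45],[0.15,0,0],-1],[[-0.263,-0.36,0.52],[0.167,0,0],-1],[[-0.263,-0.378,0.547],[0.167,0,0],-1],[[-0.2,-0.378,0.547],[0.167,0,0],-1],[[-0.12,-0.378,0.547],[0.167,0,0],-1],[[-0.12,-0.378,0.547],[0.167,0,0],-1],[[-0.12,-0.378,0.547],[0.167,0,0],-1],[[-0.12,-0.378,0.547],[0.167,0,0],-1]]'
python3 - <<'E'
from h import *
from cell import r
s=st(); plan(s,.6322,.1023,.073,78.7)
c=r.calibration('wrist');im=r.snapshot('wrist')[:,:,::-1].copy();cv2.imwrite('pics/wrist8.png',im)
t=np.radians(-11.3);ex=np.array([np.cos(t),np.sin(t)]);ey=np.array([-ex[1],ex[0]])
print(proj(c,[[*(np.array([.6322,.1023])+a*ex+b*ey),.022] for a,b in((-.038,.038),(-.038,-.038))]))
cv2.imwrite('pics/c8.png',cv2.resize(im[120:300,200:360],None,fx=4,fy=4,interpolation=cv2.INTER_CUBIC))
E
```

```text
time_s: 17.7
tool_pos: [0.6332, 0.102, 0.1306]
eef_rot: [[0.004, -0.981, 0.196], [-0.0, 0.196, 0.981], [-1.0, -0.003, 0.001]]
wrist_force: [-0.5, 0.3, -1.4]
finger_gap: 0.0497
t 17.7 pos [0.6332 0.102  0.1306] th 78.69 F [-0.5  0.3 -1.4] gap 0.0497
shift [0.1153 0.0026 0.0002] turn [-0.0002  0.0006  0.0033] rows>= 0.9
[[326.42435    164.19308197]
 [227.27920581 164.26288116]]
```

View pics/wrist8.png

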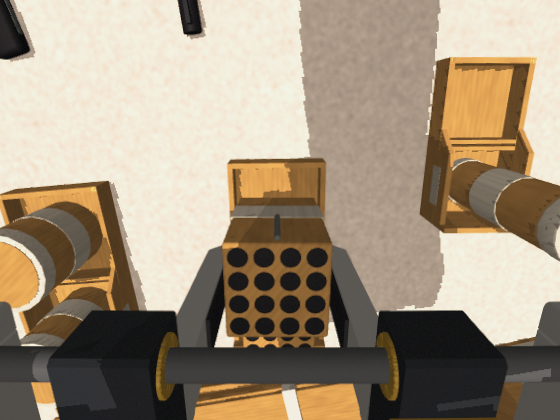

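View pics/c8.png

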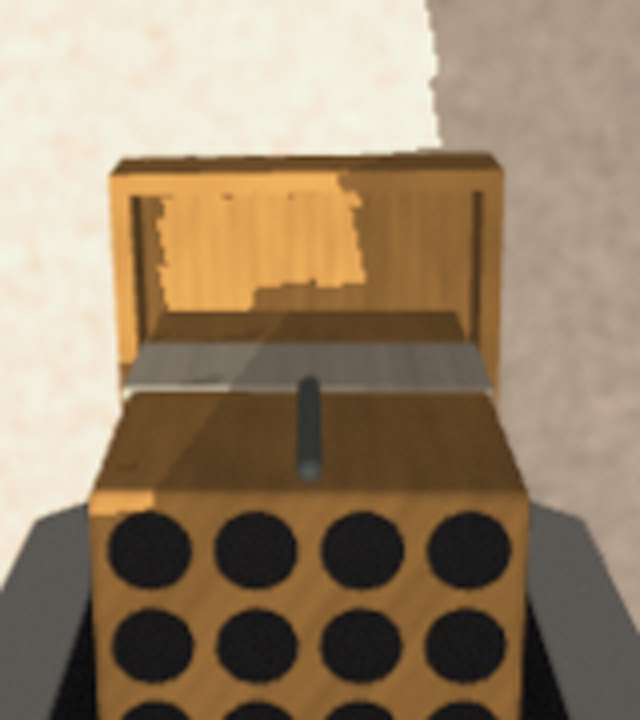

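```bash
python3 -m pendant '[[[0.03,0.001,0],[0,0,0],-1],[[0.06,0.001,0],[0,0,0],-1],[[0.085,0.001,0],[0,0,0],-1],[[0.104,0.001,0],[0,0,0],-1],[[0.112,0.001,0],[0,0,0],-1],[[0.112,0.001,0],[0,0,0],-1],[[0.112,0.001,0],[0,0,0],-1],[[0.112,0.001,0],[0,0,0],-1]]'
python3 - <<'E'
from h import *
s=st()
E
```

```text
time_s: 18.75
tool_pos: [0.6317, 0.1023, 0.0725]
eef_rot: [[0.001, -0.981, 0.196], [0.0, 0.196, 0.981], [-1.0, -0.001, 0.0]]
wrist_force: [0.0, 0.2, -1.1]
finger_gap: 0.0502
t 18.75 pos [0.6317 0.1023 0.0725] th 78.7 F [ 0.   0.2 -1.1] gap 0.0502
```

```bash
python3 -m pendant '[[[0.002,0,0],[0,0,0],-1],[[0.002,0,0],[0,0,0],-1],[[0.002,0,0],[0,0,0],-1]]'
python3 -c "
from h import *
st()"
```

```text
time_s: 19.12
tool_pos: [0.6318, 0.1023, 0.0725]
eef_rot: [[0.0, -0.981, 0.196], [-0.0, 0.196, 0.981], [-1.0, -0.0, -0.0]]
wrist_force: [-2.8, -1.1, 5.7]
finger_gap: 0.0497
t 19.12 pos [0.6318 0.1023 0.0725] th 78.71 F [-2.8 -1.1  5.7] gap 0.0497
```

Seated on the floor (force turned positive). Release, rise, and go on to the tube.

```bash
python3 -m pendant '[[[0,0,0],[0,0,0],1],[[0,0,0],[0,0,0],1],[[0,0,0],[0,0,0],1],[[0,0,0],[0,0,0],1],[[-0.1,0,0],[0,0,0],1],[[-0.2,0,0],[0,0,0],1],[[-0.34,0,0],[0,0,0],1],[[-0.34,0,0],[0,0,0],1],[[-0.34,0,0],[0,0,0],1]]'
python3 - <<'E'
from h import *
from cell import r
s=st(); plan(s,.371,.290,s['tool_pos'][2],79)
cv2.imwrite('pics/wrist9.png',r.snapshot('wrist')[:,:,::-1])
E
```

```text
time_s: 20.25
tool_pos: [0.6316, 0.1023, 0.2416]
eef_rot: [[0.001, -0.981, 0.196], [-0.0, 0.196, 0.981], [-1.0, -0.001, 0.0]]
wrist_force: [-0.3, 0.0, -0.4]
finger_gap: 0.0942
t 20.25 pos [0.6316 0.1023 0.2416] th 78.71 F [-0.3  0.  -0.4] gap 0.0942
shift [-5.000e-04  5.846e-01  2.660e-01] turn [-0.0049  0.0001  0.0008] rows>= 5.1
```

View pics/wrist9.png

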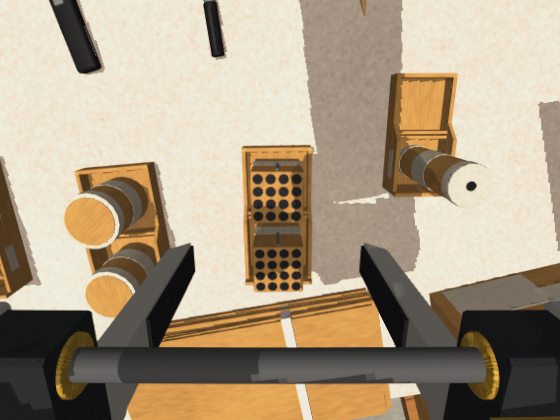

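```bash
python3 -m pendant '[[[-0.06,0.1,0.045],[-0.005,0,0],1],[[-0.06,0.2,0.09],[-0.005,0,0],1],[[-0.06,0.3,0.135],[-0.005,0,0],1],[[-0.06,0.4,0.18],[-0.005,0,0],1],[[-0.06,0.5,0.23],[-0.005,0,0],1],[[-0.06,0.585,0.266],[-0.005,0,0],1],[[-0.06,0.585,0.266],[-0.005,0,0],1],[[-0.06,0.585,0.266],[-0.005,0,0],1],[[-0.06,0.585,0.266],[-0.005,0,0],1]]'
python3 - <<'E'
from h import *
from cell import r
np.set_printoptions(precision=4,suppress=True)
s=st(); c=r.calibration('wrist')
im=r.snapshot('wrist')[:,:,::-1].copy();cv2.imwrite('pics/wrist10.png',im)
p0=proj(c,[(.371,.29,.125)])[0];print(p0); x,y=p0.astype(int)
p=np.array([b[0] for b in blobs(im,(x-20,y-20,x+20,y+20),70,10,400)]);w=cast(c,p,.125);print(p,w); w=w[0]
plan(s,w[0],w[1],.090,79)
E
```

```text
time_s: 21.42
tool_pos: [0.3714, 0.2893, 0.2707]
eef_rot: [[-0.001, -0.981, 0.192], [-0.001, 0.192, 0.981], [-1.0, 0.001, -0.001]]
wrist_force: [-0.7, 0.2, -0.2]
finger_gap: 0.0942
t 21.43 pos [0.3714 0.2893 0.2707] th 78.91 F [-0.7  0.2 -0.2] gap 0.0942
[277.5956 200.3071]
[[263.72   182.04  ]
 [290.2857 182.3214]
 [276.7115 200.7115]] [[0.3521 0.2811 0.125 ]
 [0.3569 0.3042 0.125 ]
 [0.3712 0.2891 0.125 ]]
shift [ 0.3614  0.0344 -0.0231] turn [-0.0014 -0.0009 -0.0009] rows>= 2.9
```

View pics/wrist10.png

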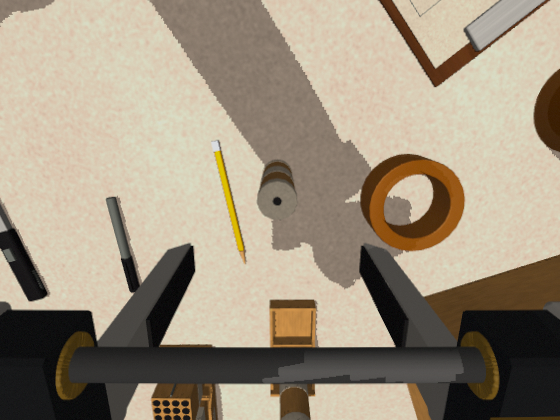

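```bash
python3 -m pendant '[[[0.1,0.0005,0],[0,0,0],1],[[0.2,0.0005,0],[0,0,0],1],[[0.29,0.0005,0],[0,0,0],1],[[0.34,0.0005,0],[0,0,0],1],[[0.361,0.0005,0],[0,0,0],1],[[0.361,0.0005,0],[0,0,0],1],[[0.361,0.0005,0],[0,0,0],1],[[0.361,0.0005,0],[0,0,0],-1],[[0.361,0.0005,0],[0,0,0],-1],[[0.361,0.0005,0],[0,0,0],-1],[[0.361,0.0005,0],[0,0,0],-1],[[0.361,0.0005,0],[0,0,0],-1],[[0.361,0.0005,0],[0,0,0],-1],[[0.361,0.0005,0],[0,0,0],-1]]'
python3 - <<'E'
from h import *
s=st(); plan(s,.581,.2707,.22,79)
E
```

```text
time_s: 23.22
tool_pos: [0.3705, 0.29, 0.0909]
eef_rot: [[0.0, -0.982, 0.191], [-0.0, 0.191, 0.982], [-1.0, -0.0, -0.0]]
wrist_force: [-0.2, 0.1, 0.4]
finger_gap: 0.0357
t 23.23 pos [0.3705 0.29   0.0909] th 79.0 F [-0.2  0.1  0.4] gap 0.0357
shift [-0.2582 -0.4207  0.0423] turn [ 0.0001 -0.0001  0.0001] rows>= 4.0
```

```bash
python3 -m pendant '[[[-0.1,0,0],[0,0,0],-1],[[-0.18,0,0],[0,0,0],-1],[[-0.18,-0.08,0.01],[0,0,0],-1],[[-0.18,-0.17,0.02],[0,0,0],-1],[[-0.18,-0.26,0.03],[0,0,0],-1],[[-0.18,-0.35,0.04],[0,0,0],-1],[[-0.18,-0.4,0.042],[0,0,0],-1],[[-0.18,-0.421,0.042],[0,0,0],-1],[[-0.12,-0.421,0.042],[0,0,0],-1],[[-0.1,-0.421,0.042],[0,0,0],-1],[[-0.1,-0.421,0.042],[0,0,0],-1],[[-0.1,-0.421,0.042],[0,0,0],-1],[[-0.1,-0.421,0.042],[0,0,0],-1]]'
python3 - <<'E'
from h import *
from cell import r
s=st(); plan(s,.581,.2707,.0945,79)
c=r.calibration('wrist');im=r.snapshot('wrist')[:,:,::-1].copy();cv2.imwrite('pics/wrist11.png',im)
t=np.radians(-11);ex=np.array([np.cos(t),np.sin(t)]);ey=np.array([-ex[1],ex[0]])
print(proj(c,[[*(np.array([.581,.2707])+a*ex+b*ey),.022] for a,b in((-.031,.031),(-.031,-.031))]))
cv2.imwrite('pics/scene11.png',r.snapshot('scene')[:,:,::-1])
E
```

```text
time_s: 24.85
tool_pos: [0.5817, 0.2708, 0.1422]
eef_rot: [[0.002, -0.982, 0.191], [0.001, 0.191, 0.982], [-1.0, -0.002, 0.001]]
wrist_force: [0.8, 1.4, -1.5]
finger_gap: 0.0359
t 24.85 pos [0.5817 0.2708 0.1422] th 79.01 F [ 0.8  1.4 -1.5] gap 0.0359
shift [ 0.0954  0.0015 -0.0005] turn [0.0002 0.0008 0.0018] rows>= 0.8
[[314.87164799 171.15638153]
 [237.85542668 171.18163953]]
```

View pics/wrist11.png

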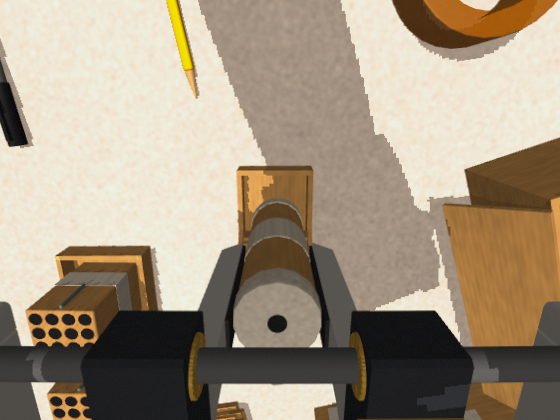

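View pics/scene11.png

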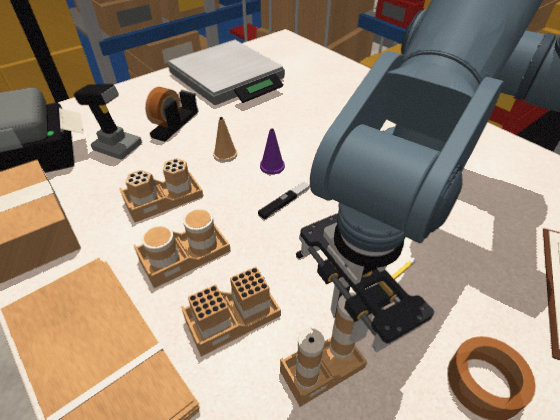

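```bash
python3 -m pendant '[[[0.03,0.001,0],[0,0,0],-1],[[0.055,0.001,0],[0,0,0],-1],[[0.075,0.001,0],[0,0,0],-1],[[0.086,0.001,0],[0,0,0],-1],[[0.092,0.001,0],[0,0,0],-1],[[0.092,0.001,0],[0,0,0],-1],[[0.092,0.001,0],[0,0,0],-1],[[0.092,0.001,0],[0,0,0],-1]]'
python3 -c "
from h import *
st()"
```

```text
time_s: 25.95
tool_pos: [0.5808, 0.2707, 0.0951]
eef_rot: [[0.001, -0.982, 0.191], [0.0, 0.191, 0.982], [-1.0, -0.001, 0.0]]
wrist_force: [0.3, 0.5, -1.1]
finger_gap: 0.0355
t 25.95 pos [0.5808 0.2707 0.0951] th 79.01 F [ 0.3  0.5 -1.1] gap 0.0355
```

```bash
python3 -m pendant '[[[0.002,0,0],[0,0,0],-1],[[0.002,0,0],[0,0,0],-1],[[0.002,0,0],[0,0,0],-1]]'
python3 -c "
from h import *
st()"
```

```text
time_s: 26.32
tool_pos: [0.581, 0.2707, 0.0949]
eef_rot: [[0.001, -0.982, 0.191], [0.0, 0.191, 0.982], [-1.0, -0.001, 0.0]]
wrist_force: [-3.0, -0.6, 6.9]
finger_gap: 0.0355
t 26.32 pos [0.581  0.2707 0.0949] th 79.01 F [-3.  -0.6  6.9] gap 0.0355
```

```bash
python3 -m pendant '[[[0,0,0],[0,0,0],1],[[0,0,0],[0,0,0],1],[[0,0,0],[0,0,0],1],[[0,0,0],[0,0,0],1],[[0,0,0],[0,0,0],1],[[-0.08,0,0],[0,0,0],1],[[-0.18,0,0],[0,0,0],1],[[-0.28,0,0],[0,0,0],1],[[-0.34,0,0],[0,0,0],1],[[-0.34,0.2,0],[0,0,0],1],[[-0.34,0.3,0],[0,0,0],1],[[-0.34,0.3,0],[0,0,0],1],[[-0.34,0.3,0],[0,0,0],1]]'
python3 - <<'E'
from h import *
from cell import r
s=st()
for n in('scene','top','wrist'): cv2.imwrite(f'pics/{n}12.png',r.snapshot(n)[:,:,::-1])
E
```

```text
time_s: 27.95
tool_pos: [0.4323, 0.2997, 0.2642]
eef_rot: [[0.001, -0.982, 0.189], [0.0, 0.189, 0.982], [-1.0, -0.001, 0.0]]
wrist_force: [0.4, -0.1, 0.6]
finger_gap: 0.0937
t 27.95 pos [0.4323 0.2997 0.2642] th 79.11 F [ 0.4 -0.1  0.6] gap 0.0937
```

View pics/scene12.png

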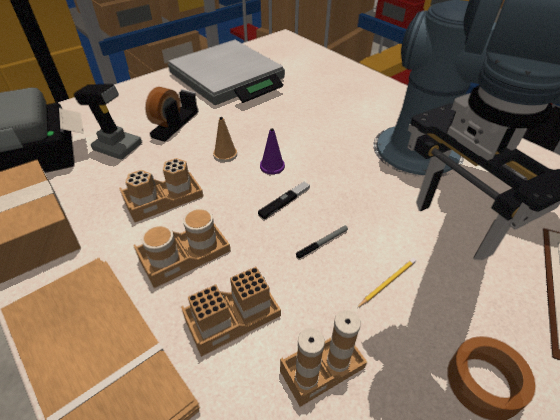

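View pics/top12.png

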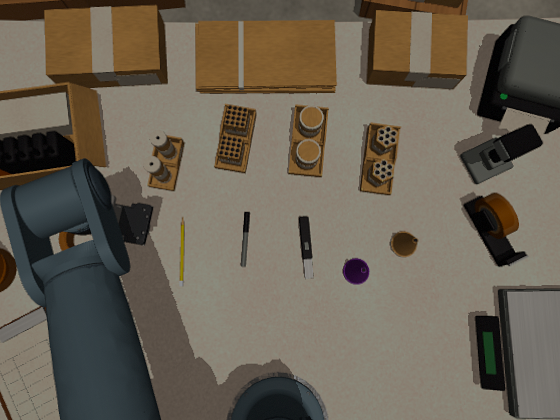

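View pics/wrist12.png

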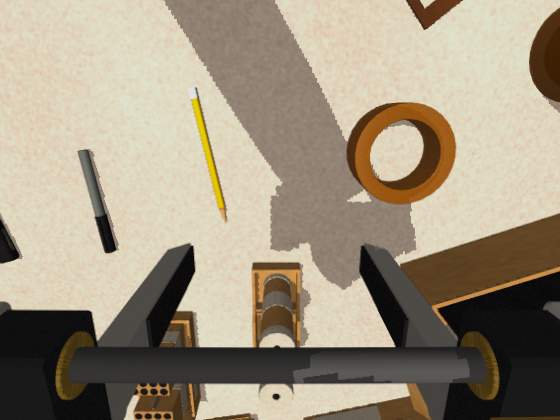

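All four articles stand upright in their compartments: in the top view the tube is at (152,165), the square at (229,149), the tub at (308,154) and the hex at (380,173). The cone is still at (404,244), where it started. Handing in.

```bash
python3 -c "
from cell import r
print(r.job_done())"
```

```text
the job is handed in; nothing more can be done
None
```

All four loose articles (tub, hex battery, square battery and slim tube, in that order) are back in stock. Each was set down on the floor of the empty compartment next to its twin, with light floor contact felt before the hex, square and tube were released. The tub's contact reading was less clear, so I lowered it 1 mm more before letting go, and the next picture showed it upright.

- **Final state:** the last scene, top and wrist pictures show all four upright inside their compartments. The cone is still where it started, and the gripper is open and clear at about 28 s of the 120 s allowed.
- **What disagreed:** for the hex tray, the wrist view put the compartment about 3 mm further along +y than the top view did. I used the wrist value. For the tub, square and tube trays, the wrist pictures showed no such offset.
- **Correction made:** my first position for the loose square battery was about 8 mm off because some of its dots were missed. I re-measured it with the wrist camera before gripping.

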